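# Swing the glaze spout over the square tin and pump

### The arm

A 6-joint arm with a two-finger parallel gripper is mounted at the origin on the work surface. World frame = base frame: x ahead of the robot, y to its left, z up, the work surface at z = 0. Lengths are in mm, angles in degrees, forces in N, time in s.
With the tool pointing down it reaches from about 300 to 750 mm from the base axis. Payload 8.5 kg.
Tool frame: the origin (TCP) lies where the fingers leave the gripper's body, on its centre line; the fingertips stand 64 mm ahead of it and the grasp point (between the pads) lies 45 mm ahead of it; z points along the fingers, y is the direction in which the jaws open and shut (so a half turn about z gives the same grasp; the last joint's range is limited). The gripper opens to 88 mm and grips with 3 to 60 N. Pads are 18 mm wide; open, the fingers measure 123 mm over their backs; the gripper's body (75 mm by 187 mm) begins 45 mm behind the grasp point.
Start: joints at [56.992, 21.807, 74.336, -0, 83.858, -12.336], TCP at [194.153, 514.573, 302.748] pointing down, gripper open.
Joint ranges: [-178.18, 178.18], [-50.72, 133.34], [12.68, 142.11], [-81.47, 261.47], [9.98, 163.14], [-165.26, 165.26]. Speed limits (degrees/s): [136.94, 136.94, 180, 180, 180, 180].

### API

Orientations are given as [roll, pitch, yaw] about the fixed x, y, z axes, in that order (R = Rz(yaw) Ry(pitch) Rx(roll)).
In Python, from workcell import arm, get_image gives the robot as it stands. The module is installed in compiled form; this text tells all that it offers. Calls block until the motion is done:
- arm.move_ptp(position, orientation): joint-space move of the TCP to a pose.
- arm.servo_line(position, rot=None, rate=150): straight line of the TCP; rot=None keeps the orientation; rate is the mean speed in mm/s.
- arm.move_joints(angles): joint-space move.
- arm.grip(opening): finger opening in mm; the grip force is fixed at half the most; returns when the fingers have stopped.
- arm.dwell(seconds).
- arm.ik(position, orientation): joint angles nearest the present ones, or None.
- arm.sense(): the state.
- get_image(name): name is "scene" or "top" or "wrist"; returns a dict with "img" (480x640x3 uint8, red, green, blue), "depth" (480x640 float32, mm along the optical axis (not along the pixel's ray), 0 where there is no reading), "fx", "fy", "cx", "cy" (pixels), "rvec" (rotation vector, rad) and "tvec" (3), from world to camera coordinates, as OpenCV has them; the wrist camera has in their place "hand_eye" (4x4, takes a point from camera to tool coordinates, whose origin is the TCP and whose axes are the flange's). Camera axes: x right, y down, z forward; pixel columns grow to the right and rows downward; lengths in mm; the calibration is good to about 2 mm. A picture is of the moment at which its call begins: read the wrist's pose just before it.
A pose or a line that the arm cannot do raises arm.MotionError and nothing moves.
- arm.close_job(): hands the job in, once; it reports no verdict.
The state is a dict: "time_s": time; "q": joint angles; "dq": joint speeds; "tau": joint torques, N m; "eef_pos": TCP position; "tool_rot": TCP orientation; "ft_force": force on the tool from outside, world axes, zero at the start; "wrist_torque": the same for the moment, N m; "width": finger opening in mm.
Only numpy, scipy, OpenCV 4.12 (cv2) and the standard library are available. Lean on these libraries where they do the work, as an engineer would, in place of code of your own. Each camera call takes 0.05 s, during which the arm holds its last target. There are 200 camera calls.

### The job

Swing the stiff spout arm of the glaze dispenser round until its nozzle is over the middle of the square cake tin, and leave it standing there. Only then press the pump cap on top of the canister all the way down and let it spring back up. Do not shift the tins on the tray, nor the jar and the spatula lying by.

Things in the scene. Friction and masses are not known exactly. Their poses are not given: they have to be found in the camera images.
- dispenser: fixed white canister, 100 mm diameter (foot 124 mm), shoulder at 148 mm, with a steel neck on which the spout arm swivels and the pump cap on top. Origin: centre of its underside on the table, on the swivel axis; z up; its x axis points away from the side where the arm stands at joint 0
- spout_arm (a joint): swivel angle of the spout arm about the upright canister axis, stiff: it stays where it is left and needs about 4 N at tube_mid to turn. 0: the arm points along the dispenser's -x axis; the arm's direction in the dispenser's frame is (-cos q, -sin q). Range -1.6 to 1.3 rad; growing is anticlockwise seen from above
- tube_mid (a point): point on the axis of the arm's straight level tube, 150 mm from the swivel axis and 164 mm above the table. The steel tube is round, 18 mm thick, straight from 26 to 185 mm from the swivel axis (hub 52 mm diameter), then bends down at 200 mm; it can be pushed from either side anywhere between 100 and 180 mm from the axis
- nozzle (a point): lower tip of the black nozzle (24 mm diameter tapering to 10 mm) that hangs down from the arm's end, 200 mm from the swivel axis and 94 mm above the table
- pump_cap (a joint): how far the sprung pump cap is pressed, m: 0 up, 0.014 fully down. Needs about 2 N to start, 8 N at the bottom; it springs back by itself
- cap_top (a point): centre of the flat top of the black pump cap, a disc 48 mm in diameter and 24 mm tall, on the canister's axis, top 238 mm above the table when up
- square_tin: the only square cake tin, dark steel, 76 x 76, 36 tall, walls 3, loose, mass 0.2 to 0.4 kg, holding a light sponge; it stands with two round tins on a shallow tray (340 x 150, floor 3 thick, rim 12 high), rim at 39 mm above the table, its centre about 200 mm from the swivel axis. Origin: centre of its underside, z up, x and y along its sides
- round_tin_a: round cake tin of dark steel, outside diameter 76, 36 tall, loose, mass 0.2 to 0.4 kg; a bystander. Origin: centre of its underside, z up
- round_tin_b: round cake tin of dark steel, outside diameter 76, 36 tall, loose, mass 0.2 to 0.4 kg; a bystander. Origin: centre of its underside, z up
- jar: glass jar with a steel lid, 72 diameter, 100 tall, on the table; a bystander. Origin: centre of its underside
- spatula: spatula 260 long lying flat on the table along its x axis; a bystander. Origin: on its underside about mid-length
Mind the look-alikes: they are no part of the job. Leave any turquoise look-alike of the square_tin alone.

How it is judged (in metres and radians):
On the way, in this order (a step that is already met when the one before it is completed fails the run):
1. the nozzle stands over the middle of the square tin (within 15 mm), the pump cap still up (horizontal distance between nozzle and square_tin below 0.015 m and value of joint pump_cap below 0.003 m), for 0.3 s.
2. the pump cap is pressed fully down (at least 11 of 14 mm) with the nozzle over the middle of the square tin (value of joint pump_cap above 0.011 m and horizontal distance between nozzle and square_tin below 0.015 m), for 0.1 s.
At the end, for the whole second after the job is handed in: The nozzle stands still within 15 mm (horizontally) of the square tin's centre, the pump cap is up again (within 2 mm), the three tins stand upright within 15 mm of where they were, and the jar and spatula are within 20 mm of where they were (horizontal distance between nozzle and square_tin below 0.015 m and value of joint pump_cap below 0.002 m and velocity of joint spout_arm between -0.02 and 0.02 rad/s and distance of each of square_tin, round_tin_a, round_tin_b from where it was at the start of the episode below 0.015 m and angle between each of square_tin, round_tin_a, round_tin_b's own z axis and vertical below 0.1 rad and distance of each of jar, spatula from where it was at the start of the episode below 0.02 m); the robot touches nothing.
It fails at once if the pump cap is pressed (4 mm or more) while the nozzle is not over the middle of the square tin (more than 20 mm off) (value of joint pump_cap above 0.004 m and horizontal distance between nozzle and square_tin above 0.02 m).
It fails at once if a tin is shifted by more than 20 mm or tipped (distance of any of square_tin, round_tin_a, round_tin_b from where it was at the start of the episode above 0.02 m or angle between any of square_tin, round_tin_a, round_tin_b's own z axis and vertical above 0.35 rad).
It fails at once if the jar or the spatula is shifted by more than 30 mm (distance of any of jar, spatula from where it was at the start of the episode above 0.03 m).
It also fails if it takes over 58 s, if anything falls off the work surface, if the arm or the gripper's body presses on something with over 40 N, if the wrist force passes 120 N, or if a joint passes its speed limit or range.

## Working session

There is one attempt and no reset: what is moved stays moved. The work goes in short steps, each a Python script; the robot and the scene stay as the last script left them, time stands still between calls to the robot, and variables do not carry over. Pictures are saved under pics/ and viewed, about 8 in all and at most 12, crops included, and the job is handed in when it is done.

```bash
mkdir -p pics; cat > h.py <<'E'
import numpy as np, cv2
from workcell import arm, get_image
def cloud(name):
    d=get_image(name); im=d["img"]; z=d["depth"].astype(float)
    v,u=np.mgrid[0:480,0:640]
    P=np.stack([(u-d["cx"])/d["fx"]*z,(v-d["cy"])/d["fy"]*z,z],-1)
    if "rvec" in d:
        R=cv2.Rodrigues(np.array(d["rvec"],float))[0]; W=(P-np.array(d["tvec"]).ravel())@R
    else: W=None
    W[z==0]=np.nan
    return im,W,d
E
python3 - <<'E'
from h import *
for n in ("top","scene"):
    im,W,d=cloud(n); np.savez(f"{n}.npz",im=im,W=W)
    cv2.imwrite(f"pics/{n}0.png",im[:,:,::-1])
print(arm.sense())
E
```

```text
{'time_s': 0.1, 'q': array([ 5.69933304e+01,  2.18384832e+01,  7.43788146e+01,  9.06147148e-04,
        8.38552074e+01, -1.23358565e+01]), 'dq': array([-0.05462119, -0.17071655, -0.17078227,  0.0142848 , -0.07032619,
       -0.07499311]), 'tau': array([ 4.19425502e-03, -4.38655329e+01, -2.24907893e+01,  7.14258221e-02,
        3.42688838e-02, -7.29671410e-05]), 'eef_pos': array([194.06266415, 514.46008274, 302.19615755]), 'tool_rot': array([-1.79929361e+02, -1.63701552e-02,  1.59329079e+02]), 'ft_force': array([-0.29652207,  0.52329853, -0.44152962]), 'wrist_torque': array([-0.05041592,  0.04293567, -0.00268069]), 'width': 87.99935604441623}
```

View pics/top0.png

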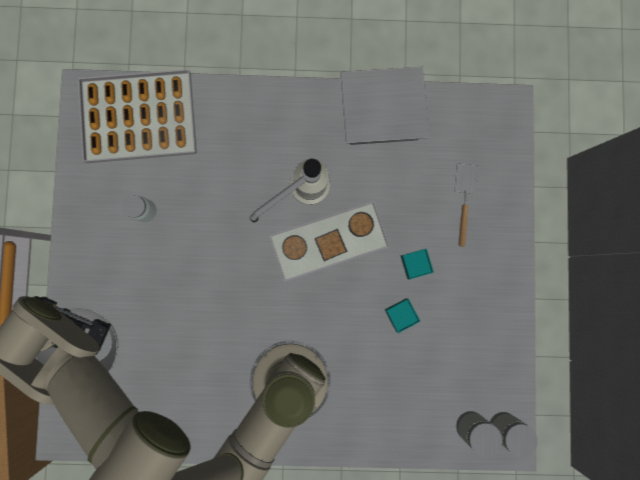

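View pics/scene0.png

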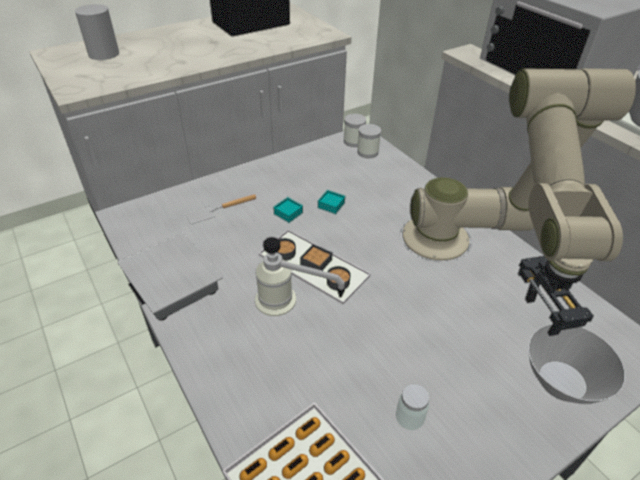

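Candidates in the top view:
- The dark square tin at (331,245), between round tins at (294,247) and (361,223). I choose this one.
- Turquoise look-alikes at (417,264) and (402,315).

The cap is at (312,168), the nozzle end at (254,218), the jar at (140,207) and the spatula at (463,205). Next I measure and take one close crop.

```bash
cat > meas.py <<'E'
from h import *
from scipy.optimize import least_squares
def measure(tag):
    im,W,d=cloud("top"); X,Y,Z=W[...,0],W[...,1],W[...,2]
    v,u=np.mgrid[0:480,0:640]
    cv2.imwrite(f"pics/{tag}.png",cv2.resize(im[130:310,230:450,::-1],None,fx=3,fy=3,interpolation=cv2.INTER_CUBIC))
    box=(u>230)&(u<450)&(v>140)&(v<290)
    cap=box&(Z>230)&(Z<246)&(u>295)&(u<330)&(v<185)
    c=np.nanmedian(W[cap],0); rng=(np.nanmin(W[cap],0)+np.nanmax(W[cap],0))/2
    print("cap",cap.sum(),c,rng)
    tube=box&(Z>160)&(Z<182)&(np.hypot(X-rng[0],Y-rng[1])>60)&(np.hypot(X-rng[0],Y-rng[1])<185)
    T=W[tube]; print("tube",tube.sum(),np.nanmedian(T,0))
    vec=(T-rng)[:,:2].mean(0); print("tube dir deg",np.degrees(np.arctan2(vec[1],vec[0])))
    l=cv2.fitLine(T[:,:2].astype(np.float32),cv2.DIST_HUBER,0,.01,.01).ravel(); print("line",l,np.degrees(np.arctan2(l[1],l[0])))
    for n,(a,b) in dict(sq=(331,245),ra=(294,247),rb=(361,223)).items():
        m=(np.hypot(u-a,v-b)<24)&(Z>25)&(Z<46)&(np.hypot(X-W[b,a,0],Y-W[b,a,1])<60)
        pts=W[m][:,:2].astype(np.float32)
        print(n,m.sum(),"z",np.nanpercentile(Z[m],[5,50,98]),"rect",cv2.minAreaRect(pts),"circ",cv2.minEnclosingCircle(pts))
    for n,(a,b) in dict(jar=(140,207)).items(): print(n,W[b,a])
    print("spat",W[225,463],W[180,466])
    return im,W
if __name__=="__main__": np.set_printoptions(precision=1,suppress=True); measure("m0")
E
python3 meas.py; python3 - <<'E'
import numpy as np
np.set_printoptions(precision=1,suppress=True)
s=np.load("scene.npz");W=s["W"]; X,Y,Z=[W[...,i] for i in range(3)]
v,u=np.mgrid[0:480,0:640]
cap=(abs(u-272)<20)&(abs(v-245)<15)&(Z>233)&(Z<243)
print("scene cap",cap.sum(),np.nanmedian(W[cap],0),(np.nanmin(W[cap],0)+np.nanmax(W[cap],0))/2)
E
```

```text
cap 255 [601.  -40.7 237.6] [600.3 -41.5 238.2]
tube 306 [525.   54.2 171.2]
tube dir deg 128.185215780908
line [  0.6  -0.8 524.3  54.8] -51.682644
sq 482 z [25.4 28.4 42.7] rect ((414.08984375, -108.33488464355469), (75.8132553100586, 76.03079223632812), 24.753597259521484) circ ((413.8076477050781, -107.61500549316406), 51.71971893310547)
ra 359 z [25.4 28.2 42.9] rect ((403.0874938964844, 0.26062774658203125), (72.67250061035156, 72.3397216796875), 46.762603759765625) circ ((403.0561218261719, 0.9439041614532471), 37.827064514160156)
rb 353 z [25.4 28.3 42.5] rect ((479.4654846191406, -199.048828125), (73.09547424316406, 74.60423278808594), 28.10248565673828) circ ((478.83935546875, -199.37405395507812), 37.930389404296875)
jar [502.  444.7  98.9]
spat [ 487.2 -518.7   14.8] [ 630.8 -532.3    2.2]
scene cap 168 [607.3 -41.6 237.3] [607.1 -41.8 237.4]
```

View pics/m0.png

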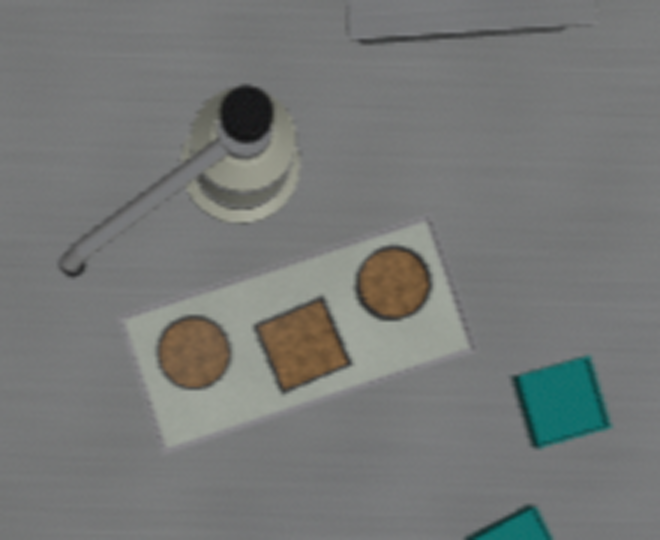

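The crop confirms that the brown-filled dark square tin is the middle one on the tray, at crop (303,345). The tube runs from the hub to crop (72,265).

Measured:
- Axis about (603,-41). The two cameras differ by 6 mm in x.
- Tin centre at (414,-108), which gives 200 mm from the axis as described.
- Tube direction 128.2°, target 199.4°.

The plan is to straddle the tube loosely with the fingers and carry it round the arc.

```bash
cat > swing.py <<'E'
from h import *
C=np.array([603.,-41.5]); R=150
def pose(deg,z,r=R):
    a=np.radians(deg); return [C[0]+r*np.cos(a),C[1]+r*np.sin(a),z],[180,0,(deg+180)%360-180]
def arc(a0,a1,rate=60):
    n=max(1,int(np.ceil(abs(a1-a0)/8)))
    for a in np.linspace(a0,a1,n+1)[1:]:
        p,o=pose(a,212); arm.servo_line(p,o,rate=rate)
def f(t): s=arm.sense(); print(t,round(s["time_s"],2),s["eef_pos"].round(1),s["tool_rot"].round(1),s["ft_force"].round(1),round(s["width"],1))
E
python3 - <<'E'
from swing import *
for a in (128.2,199.4): print(arm.ik(*pose(a,212)))
arm.move_ptp(*pose(128.2,300)); f("above")
arm.servo_line(pose(128.2,212)[0],rate=80); f("down")
arm.grip(24); f("grip")
arc(128.2,160); f("mid")
arc(160,199.4); f("end")
arm.grip(88); f("open")
arm.servo_line(pose(199.4,320)[0],rate=120); f("up")
cv2.imwrite("pics/s1.png",get_image("scene")["img"][180:330,200:400,::-1].repeat(3,0).repeat(3,1))
E
```

```text
[ -4.65096368  23.47343944  88.08147772   0.          68.44508283
 -42.85096368]
[ -25.65588067   19.41386266   94.95929869    0.           65.62683865
 -135.05588067]
above 2.1 [510.1  77.1 300. ] [180.   -0.  128.3] [ 0.1  0.6 -0.4] 88.0
down 3.35 [510.4  76.4 212.5] [180.    0.  128.2] [-0.5 -0.3 -0.1] 88.2
grip 4.38 [510.2  76.4 212. ] [180.   -0.  128.2] [ 0.7 -0.9 -0.1] 24.2
mid 6.38 [462.2   9.9 212. ] [-180.     0.   159.9] [ 0.  -0.4  0.1] 24.3
end 8.84 [461.6 -91.2 212. ] [-180.     0.  -160.7] [-0.6 -0.1  0.2] 23.9
open 9.88 [461.5 -91.3 212. ] [-180.     0.  -160.6] [ 0.3 -0.1  0.4] 88.1
up 10.93 [461.3 -91.2 319.4] [ 1.799e+02 -1.000e-01 -1.606e+02] [0.6 0.3 0. ] 88.1
```

View pics/s1.png

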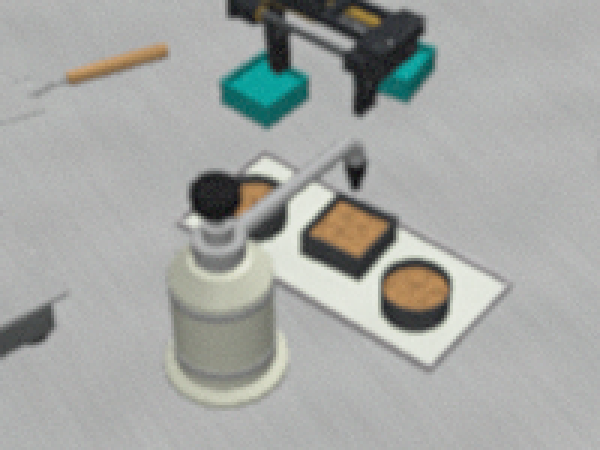

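The scene crop shows the arm swung round, with the nozzle at crop (355,180) near the far side above the square tin at (350,235). The nozzle is 94 mm up, so it looks about right. I'll move the gripper clear and measure it.

```bash
python3 - <<'E'
from swing import *
np.set_printoptions(precision=1,suppress=True)
arm.move_ptp([300,300,330],[180,0,159])
import meas
im,W=meas.measure("m1")
for n in ("top","scene"):
    im,W,d=cloud(n); X,Y,Z=[W[...,i] for i in range(3)]
    # arm end: material above tray near the expected nozzle, z 85..180, r>185 from axis
    r=np.hypot(X-C[0],Y-C[1]); near=(np.hypot(X-414,Y+108)<45)
    for lo,hi in ((86,100),(100,125),(125,150),(150,180)):
        m=near&(Z>lo)&(Z<hi)
        if m.sum(): print(n,lo,hi,m.sum(),np.nanmedian(W[m],0),np.nanmin(W[m],0),np.nanmax(W[m],0))
    # tube line in this camera
    t=(Z>150)&(Z<180)&(r>60)&(r<185)&(X<C[0]); T=W[t][:,:2].astype(np.float32)
    l=cv2.fitLine(T,cv2.DIST_HUBER,0,.01,.01).ravel(); print(n,"tube",len(T),l,np.degrees(np.arctan2(l[1],l[0])))
    m=np.hypot(X-414,Y+108)<60
    m&=(Z>36)&(Z<41)
    print(n,"rim rect",cv2.minAreaRect(W[m][:,:2].astype(np.float32)))
E
```

```text
cap 261 [600.3 -40.7 237.8] [600.6 -41.5 236.7]
tube 298 [483.4 -78.1 171.5]
tube dir deg -162.44347472911593
line [  1.    0.3 483.8 -78.3] 18.038357
sq 399 z [25.4 28.1 42.6] rect ((413.89764404296875, -108.24348449707031), (75.91593170166016, 76.3796157836914), 24.31036949157715) circ ((413.48626708984375, -107.78874206542969), 52.011173248291016)
ra 359 z [25.4 28.2 42.1] rect ((403.04364013671875, 0.3324012756347656), (72.52261352539062, 72.4049301147461), 1.5281201601028442) circ ((402.8292236328125, 0.8526422381401062), 37.75857162475586)
rb 353 z [25.3 28.  43.2] rect ((479.06353759765625, -198.41270446777344), (73.6017837524414, 73.55628204345703), 61.4061393737793) circ ((479.09210205078125, -199.16746520996094), 37.831451416015625)
jar [502.4 445.8  96. ]
spat [ 486.4 -516.3   21.4] [ 630.7 -532.1    2.6]
top 100 125 2 [405.5 -93.8 121.5] [401.2 -96.6 119.8] [409.7 -90.9 123.1]
top 125 150 23 [405.7 -98.3 133.3] [ 400.4 -112.6  125.3] [417.1 -90.5 149.8]
top 150 180 123 [430.9 -95.4 169.5] [ 405.1 -108.1  152.2] [456.1 -81.4 177.4]
top tube 300 [  1.    0.3 485.8 -77.6] 18.036121
top rim rect ((414.50274658203125, -108.26287841796875), (74.67727661132812, 75.7962417602539), 24.311519622802734)
scene 86 100 5 [ 418.6 -104.4   95.8] [ 412.1 -105.6   94.2] [ 422.4 -100.1   99.8]
scene 100 125 26 [420.6 -99.3 116.2] [ 408.3 -114.   100.4] [427.8 -94.  124.6]
scene 125 150 47 [420.9 -99.6 134.1] [ 403.2 -111.1  125.7] [428.4 -90.4 149.3]
scene 150 180 64 [436.7 -93.5 168.8] [ 411.5 -106.2  151. ] [455.3 -84.2 175.2]
scene tube 221 [  0.9   0.3 488.6 -77.5] 18.344927
scene rim rect ((420.17791748046875, -111.12310028076172), (80.1690444946289, 77.33421325683594), 23.83318519592285)
```

View pics/m1.png

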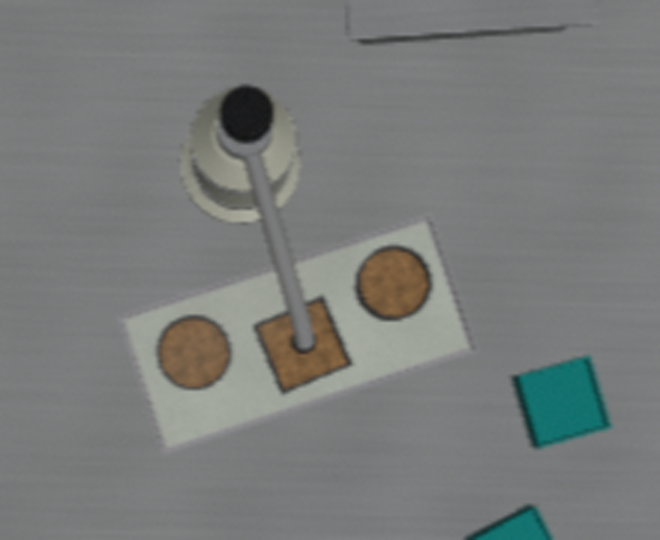

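The top crop shows the nozzle inside the tin outline, at crop (304,345). Both cameras agree that the tube is about 1.9° short of the tin's bearing (198.1° against 199.9°), about 6 mm at the nozzle. That is within tolerance, but I'll trim it, measure again, and then press only if it is good. The tins are unmoved.

```bash
python3 - <<'E'
from swing import *
np.set_printoptions(precision=1,suppress=True)
arm.move_ptp(*pose(198.1,320)); arm.servo_line(pose(198.1,212)[0],rate=80)
arm.grip(24); arc(198.1,201.2,30); f("trim"); 
p,o=pose(200,212); arm.servo_line(p,o,rate=30)
arm.grip(88); arm.servo_line(pose(200,320)[0],rate=120)
arm.move_ptp([300,300,330],[180,0,159]); arm.grip(0); f("away")
for n in ("top","scene"):
    im,W,d=cloud(n); X,Y,Z=[W[...,i] for i in range(3)]
    r=np.hypot(X-C[0],Y-C[1])
    t=(Z>150)&(Z<180)&(r>60)&(r<185)&(X<C[0]); T=W[t][:,:2].astype(np.float32)
    l=cv2.fitLine(T,cv2.DIST_HUBER,0,.01,.01).ravel(); print(n,"tube",len(T),l,np.degrees(np.arctan2(l[1],l[0])))
    m=(np.hypot(X-414,Y+108)<60)&(Z>36)&(Z<41)
    print(n,"rim rect",cv2.minAreaRect(W[m][:,:2].astype(np.float32)))
print(arm.ik([603,-41.5,310],[180,0,90]),arm.ik([603,-41.5,310],[180,0,110]))
E
```

```text
trim 17.18 [463.1 -95.8 212. ] [-180.    -0.  -158.8] [-0.6  0.2 -0.5] 23.9
away 22.39 [300. 300. 330.] [180.  -0. 159.] [-0.2 -0.  -0.3] 0.5
top tube 296 [  0.9   0.3 486.6 -81.1] 19.319567
top rim rect ((413.7975769042969, -108.4639892578125), (75.87393951416016, 75.87789154052734), 23.901832580566406)
scene tube 220 [  0.9   0.3 485.5 -82. ] 18.915186
scene rim rect ((420.9303283691406, -111.55668640136719), (79.63312530517578, 77.1443862915039), 23.8176326751709)
[-15.1  27.1  64.4   0.   88.5 -15.1] [-15.1  27.1  64.4   0.   88.5 -35.1]
```

The tube now lies within about 1° of the tin's bearing (about 3 mm at the nozzle), so I'll press the cap.

```bash
python3 - <<'E'
from swing import *
np.set_printoptions(precision=1,suppress=True)
arm.move_ptp([603,-41.5,330],[180,0,110]); arm.servo_line([603,-41.5,306],rate=80); f("over"); b=arm.sense()["ft_force"][2]
for z in (302,298,294,291,289,288,287,286,285):
    arm.servo_line([603,-41.5,z],rate=25); arm.dwell(.1); f(z)
    if arm.sense()["ft_force"][2]-b>14: break
arm.dwell(.4); f("hold")
arm.servo_line([603,-41.5,340],rate=60); f("up")
arm.move_ptp([300,300,330],[180,0,159])
im,W,d=cloud("top"); 
cv2.imwrite("pics/f.png",cv2.resize(im[130:310,100:480,::-1],None,fx=2,fy=2))
import meas; meas.measure("m2")
E
```

```text
over 24.62 [603.  -41.1 306.2] [-180.   -0.  110.] [1. 1. 0.] 0.4
302 25.02 [603.1 -41.5 302.4] [180.   0. 110.] [0.6 0.2 1.8] 0.6
298 25.43 [603.1 -41.4 298.2] [180.   0. 110.] [1.4 0.6 3.1] 0.5
294 25.84 [603.1 -41.5 294.2] [180.   0. 110.] [1.3 1.2 5.1] 0.5
291 26.21 [603.1 -41.5 291.4] [180.   0. 110.] [0.1 1.1 7. ] 0.3
289 26.56 [603.1 -41.5 289.6] [179.9   0.  110. ] [1.7 1.7 7. ] 0.7
288 26.91 [603.1 -41.4 288.7] [179.9   0.  110. ] [0.3 1.9 8.1] 0.6
287 27.26 [603.1 -41.5 288.4] [179.9   0.1 110. ] [-0.7  1.9 11.5] 0.5
286 27.61 [603.  -41.4 288.3] [179.8   0.1 110. ] [-3.   2.2 16.4] 0.5
hold 28.01 [603.  -41.4 288.3] [179.8   0.1 110. ] [-3.1  2.2 16.3] 0.5
up 29.06 [602.9 -41.5 339.5] [-180.   -0.  110.] [ 0.3 -0.4  0.1] 0.6
cap 261 [600.5 -40.6 237.5] [600.4 -41.5 236.8]
tube 297 [483.5 -82.7 171.7]
tube dir deg -160.70955489773598
line [  0.9   0.3 484.5 -81.7] 19.443487
sq 399 z [25.4 28.2 43.7] rect ((413.8945007324219, -108.3621826171875), (75.7099380493164, 75.91825103759766), 24.4265193939209) circ ((413.35650634765625, -107.5931625366211), 51.87783432006836)
ra 363 z [25.2 28.4 42.3] rect ((403.2029113769531, 0.3162727355957031), (72.6695556640625, 72.28898620605469), 1.4559651613235474) circ ((402.72064208984375, 0.7409334182739258), 37.6075325012207)
rb 354 z [25.5 28.4 41.4] rect ((478.36016845703125, -199.3477783203125), (73.0671615600586, 74.69750213623047), 2.438337564468384) circ ((479.1112060546875, -199.19834899902344), 37.84082794189453)
jar [502.  444.9  98.4]
spat [ 486.9 -517.7   17.4] [ 630.2 -531.3    4.8]
```

View pics/f.png

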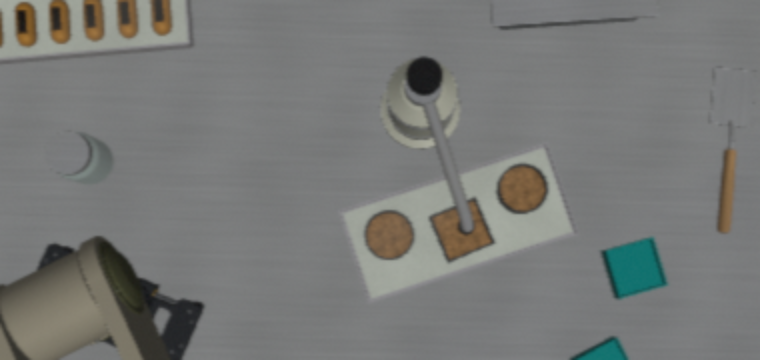

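The final view shows the nozzle over the square tin at crop (465,228), with the tins, jar and spatula unmoved. The cap reached its stop at 288.3 mm (about 14 mm of travel, then the force rose sharply) and is back at 237.5 mm.

```bash
python3 -c "
from workcell import arm
arm.close_job()"
```

```text
the job is handed in; nothing more can be done
```

The spout arm now stands with its nozzle over the square tin, the pump cap was pressed fully down and has sprung back, and the job is handed in. I swung the arm about 71° with the fingers held loosely round the tube, then trimmed it by about 1.3° before pressing. The robot's clock was at about 29 s when the press ended, well under the 58 s limit.

**Last checks:**
- **Nozzle:** the tube points at 199.4°, against a bearing of about 199.8° for the tin. That puts the nozzle about 2–4 mm from the tin's centre; the limit is 15 mm.
- **Pump cap:** it went down to its hard stop, about 14 mm, where the force rose to 16 N. It is back up at 237.5 mm; 238 mm is fully up.
- **Bystanders:** the three tins, the jar and the spatula all measured within about 1–2 mm of where they started. The robot stands clear of everything.

**Disagreement:** the top and scene cameras differ by about 6 mm in absolute x. I compared the tube and the tin within each camera. Before the trim both showed it about 2° short. After it the top camera shows about 0.4° short, while the scene camera, last used before the press, showed about 1.5° short (about 5 mm).

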